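# Preheat the toasting cage: hang-off, slot in, hold the lever at the third click

### The arm

A 6-joint arm with a two-finger parallel gripper is mounted at the origin on the work surface. World frame = base frame: x ahead of the robot, y to its left, z up, the work surface at z = 0. Lengths are in m, angles in rad, forces in N, time in s.
With the tool pointing down it reaches from about 0.3 to 0.825 m from the base axis. Payload 5.4 kg.
Tool frame: the origin (TCP) lies at the very end of the fingers, on their centre line; the grasp point (between the pads) lies 19 mm behind it; z points along the fingers, y is the line along which they close (so a half turn about z gives the same grasp; the last joint's range is limited). The gripper opens to 92 mm and grips with 3 to 60 N. Pads are 20 mm wide; open, the fingers measure 128 mm over their backs; the gripper's body (75 mm by 189 mm) begins 69 mm behind the grasp point.
Start: joints at [-1.526, 0.158, 1.597, -0, 1.386, -0.21], TCP at [0.145, -0.556, 0.18] pointing down, gripper open.
Joint ranges: [-2.91, 2.91], [-0.94, 2.29], [0.18, 2.7], [-1.29, 4.43], [0.17, 2.64], [-3, 3]. Speed limits (rad/s): [2.57, 2.57, 3.14, 3.14, 3.14, 3.14].

### API

Orientations are given as a unit quaternion [w, x, y, z].
In Python, from cell import status, cams, sign_off gives the robot as it stands. The module is installed in compiled form; this text tells all that it offers.
- The arm moves only by the tool move_arm, never from a script. Its argument "commands" is one flat list of numbers, 7 for each row, row after row: the turn, a rotation vector about the tool's x, y, z as a fraction of full scale, then the shift along the tool's x, y, z as a fraction of full scale, then the opening, from 0 (shut) to 1 (fully open). A call has 1 to 10 rows; each row shifts and turns the commanded pose from where the row before left it, along the tool's axes as they then stand; what a row does not reach is not made up. Full scale, the value 1, is 0.08 m for a shift and 0.5 rad for a turn. A row lasts 1/12 s, in which the tool goes at most 41.7 mm and 7.16 degrees, less where a joint would pass 70% of its speed; a pose out of reach is approached as far as the arm can. A call with a number of a shift or a turn outside -1 to 1 is refused whole. A call with a gripper value outside its range is refused whole. The fingers move at their own pace and stop on an object; the grip force is fixed at half the most. Time passes only in rows, so rows that do not move let the fingers close. It gives the time, the measured TCP pose, the force, the opening and the grip force at its end, in the units of the state.
- status.get_state(): the state, without advancing time (a new reading comes with each control period).
- cams.camera(name): name is "side" or "top"; returns the picture (480x640x3 uint8, blue, green, red); there is no depth.
- cams.camera_params(name): a dict with "fovy" (degrees; the focal length in pixels is half the picture's height over the tangent of half this angle, whatever the lens; pixels are square), "cx", "cy" (the principal point, pixels), "distortion" ([k1, k2, p1, p2, k3] as OpenCV has them; the pictures are not rectified), "pose" (4x4, takes a point from camera to world coordinates). Camera axes: x right, y down, z forward; pixel columns grow to the right and rows downward; lengths in m; the calibration is good to about 2 mm. A picture is of the moment at which its call begins. camera_params takes no time and is no camera call.
- sign_off(): hands the job in; it is judged then, once.
The state is a dict: "time_s": time; "joint_positions": joint angles; "joint_velocities": joint speeds; "joint_efforts": joint torques, N m; "ee_pos": TCP position; "eef_rot": TCP orientation; "ft_force": force on the tool from outside, world axes, zero at the start; "torque": the same for the moment, N m; "grip_width": opening from 0.0 (shut) to 1.0 (fully open); "grasp_force": force on a finger pad.
Only numpy, scipy, OpenCV 4.12 (cv2) and the standard library are available. Lean on these libraries where they do the work, as an engineer would, in place of code of your own. Each camera call takes 0.05 s, during which the arm holds its last target. There are 200 camera calls.

### The job

Preheat the empty wire toasting cage: lift it by its handle up and off the double hook it hangs on, stand it upright in the toaster's wide slot, lowering it in rather than dropping it, and let go of it. Then press the toaster's spring-return lever down past its first and second clicks to the third, so that the cage goes down into the toaster, and finish while still holding the lever there with the fingers (it springs back if let go). Leave the other things on the table where they are.

Things in the scene. Friction and masses are not known exactly. Their poses are not given: they have to be found in the camera images.
- grip (a point): Point inside the cage's handle, 142 mm above the cage's underside: where to grip from above, closing along the cage's x.
- cage: Flat steel wire cage, 130 wide (its y) x 26 thick (x) x 100 mm tall, 0.2 to 0.33 kg, black handle standing up from the middle of its top edge: a block 14 mm thick (x), 28 wide (y), 115 to 165 mm above the origin, on a thin stem. Origin: centre of its underside, z up. It starts hanging on the hook by the top wires of both faces, its underside 50 mm above the table. Half-turn symmetric about z.
- stand: Fixed steel hook stand; origin on the table under the hook, z up. Two 8 mm prongs (y = -30 and +30 mm, axes 142 mm above the table) run along its -x from a post at x = +55 mm (150 mm tall) to upturned tips at x = -31 mm, 160 mm high. Base plate 140 x 120 x 12 mm.
- hook (a point): Point on the stand between the prongs, 142 mm above the table, under the cage's top wires; axes as the stand's, the cage hangs with its x along this x. To free the cage lift it 18 to 40 mm straight up (its next cross wire is 62 mm below the top ones), then take it along -x by 50 mm or more.
- toaster: Fixed steel countertop toaster, 170 (x) x 260 (y) x 165 mm tall. Origin: centre of its underside, z up. Two slots in its top run along its y, 150 mm long: a wide one 40 mm across (centre at x = -30 mm) and a narrow one 20 mm across (centre at x = +40 mm, too narrow for the cage). The lever sticks out of its +y end.
- slot (a point): Centre of the lift rack in the wide slot with the lever up, 100 mm above the table, 65 mm below the toaster's top; x across the slot, y along it, z up. The cage stands on this rack, its underside at this height, its y along the slot (either way round), and sinks with the rack by the lever's travel. This point itself does not move.
- lever (a joint): Downward travel of the toaster's lever and lift rack in m: 0 = up (rest); clicks (detents) at 0.014, 0.028 and, the third, 0.042; hard stop at 0.044. A spring pushes it back up to 0 from any click when let go. With the cage on the rack it takes about 5 N at the top, 9 N to hold at the third click, and up to about 12 N to pass between clicks.
- paddle (a point): Black plastic paddle of the lever, 44 (toaster's x) x 32 (toaster's y) x 12 mm thick, pressed down from above. This point: centre of its top face, 140 mm above the table with the lever up; it moves down with the lever. It is 157 mm from the toaster's centre along the toaster's +y, 11 mm clear of the end face.
- mug: White mug, 76 mm across, 85 tall, a bystander in front (robot's side) of the toaster. Origin under its centre.
- jar: Glass jar with cork lid, 80 mm across, 113 tall, a bystander behind the toaster. Origin under its centre.
- mill: Dark wood pepper mill, 52 mm across, 142 tall, a bystander behind the hook stand. Origin under its centre.
- ramekin: Small white bowl, 76 mm across, 40 tall, a bystander in front of the hook stand. Origin under its centre.
- spoon: Wooden teaspoon 140 mm long lying on the table near the robot, a bystander.
- shaker: Small glass shaker with steel cap, 40 mm across, 75 tall, a bystander at the back. Origin under its centre.
Mind the look-alikes: they are no part of the job. There is more than one size of the cage; the job needs the middle-sized.

How it is judged:
By the outcome, as a careful person would: the job done as asked, in the order asked, and still so for the second after the job is handed in, while the arm keeps its last pose, push and grip.
It also fails if it takes over 56 s, if anything falls off the work surface, if the arm or the gripper's body presses on something with over 40 N, if the wrist force passes 120 N, or if a joint passes its speed limit or range.

## Working session

There is one attempt and no reset: what is moved stays moved. The work goes in short steps, Python scripts to look and compute and a tool call to move; the robot and the scene stay as the last step left them, time stands still between calls to the robot, and variables do not carry over. Pictures are saved under pics/ and viewed, at most 10 in all, crops included, and the job is handed in when it is done.

Besides the shell and the picture viewer there is one more tool, called after ">>>" as name(argument=value, ...) on one line, values as JSON. move_arm: Moves the arm, as the interface text tells. Shift numbers are shares of 0.08 m and turn numbers shares of 0.5 rad, none past 1 either way. Its arguments: {"type":"object","properties":{"commands":{"type":"array"}},"required":["commands"]}

```bash
mkdir -p pics
python3 - <<'E'
from cell import status,cams
import cv2,json
for n in("side","top"):
    cv2.imwrite(f"pics/{n}0.png",cams.camera(n)); p=cams.camera_params(n); print(n,p)
s=status.get_state(); print({k:s[k] for k in("time_s","ee_pos","eef_rot","ft_force","grip_width")})
E
```

```text
side {'fovy': 49.53128845521926, 'cx': 321.70215007320826, 'cy': 235.47955817210328, 'distortion': array([-0.04626189,  0.        ,  0.        ,  0.        ,  0.        ]), 'pose': array([[-0.95352683,  0.19282894, -0.23152447,  0.73521612],
       [ 0.30082758,  0.5658783 , -0.7676487 ,  0.78632294],
       [-0.01701022, -0.80162257, -0.5975884 ,  0.75840777],
       [ 0.        ,  0.        ,  0.        ,  1.        ]])}
top {'fovy': 50.248306900900445, 'cx': 320.8380810616099, 'cy': 235.11304074274332, 'distortion': array([0.02980107, 0.        , 0.        , 0.        , 0.        ]), 'pose': array([[ 0.00430166, -0.99274331,  0.1201758 ,  0.37307408],
       [-0.99995709, -0.00328429,  0.00866243, -0.01084768],
       [-0.00820487, -0.12020791, -0.99271483,  1.17772637],
       [ 0.        ,  0.        ,  0.        ,  1.        ]])}
{'time_s': 0.1, 'ee_pos': array([ 0.14488491, -0.55580779,  0.17912902]), 'eef_rot': array([-8.25604207e-04,  9.91893990e-01,  1.27065438e-01,  6.94239068e-05]), 'ft_force': array([-0.66509552,  0.22337733,  0.1048792 ]), 'grip_width': 1.0018314025905009}
```

View pics/side0.png

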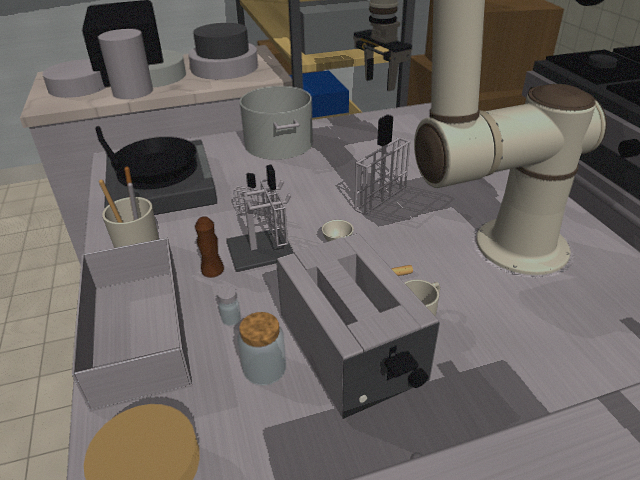

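View pics/top0.png

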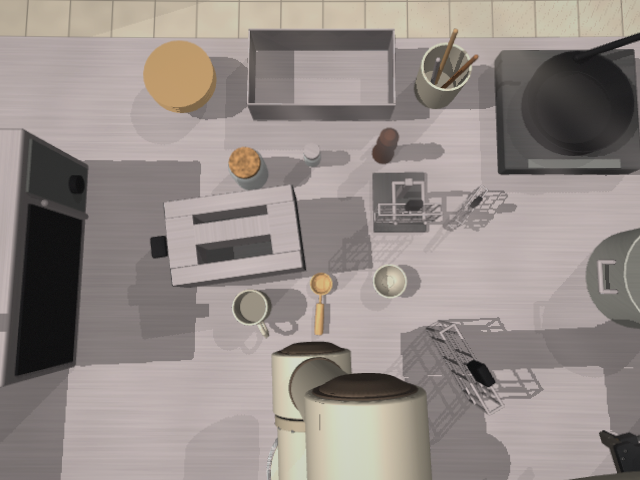

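The side view shows the toaster with its paddle at (400,362). The stand, with a cage on it, is near (262,235). The top view shows the paddle at (158,247), the wide slot at (233,248) and the narrow slot at (230,215).

Cage candidates in the top view are the one on the stand, handle (413,205), a small one to its right, handle (476,201), and a large one near the robot, handle (481,373). The one on the stand fits, since it hangs on the hook and is middle-sized. I'll confirm that in an enlarged crop.

Run:
```python
import cv2,numpy as np
a=cv2.imread("pics/side0.png")[150:280,210:310]; b=cv2.imread("pics/top0.png")[160:245,360:520]
a=cv2.resize(a,None,fx=4,fy=4,interpolation=2); b=cv2.resize(b,None,fx=2.5,fy=2.5,interpolation=2)
c=np.zeros((520,800,3),np.uint8); c[:520,:400]=a; c[:b.shape[0],400:]=b
d=cv2.imread("pics/top0.png")[180:290,140:310]; d=cv2.resize(d,(400,259),interpolation=2); c[240:499,400:]=d
cv2.imwrite("pics/crop.png",c)
```

```text
(no output)
```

View pics/crop.png

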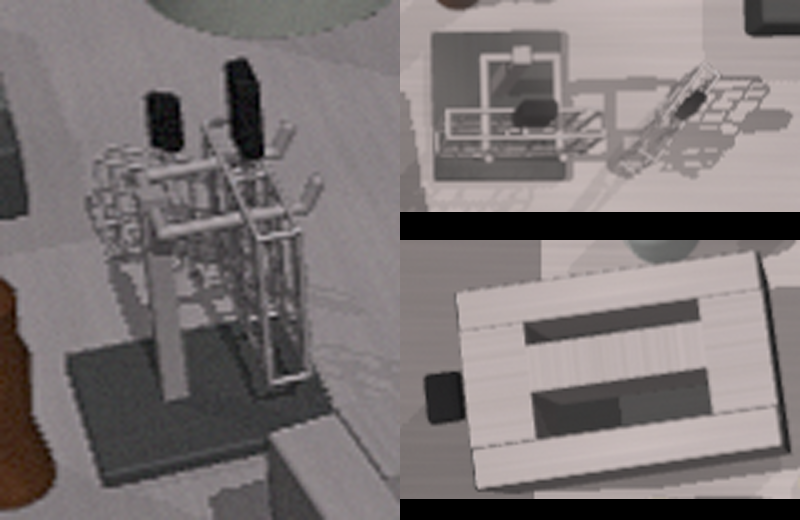

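The crop confirms it: the middle cage hangs over both prongs (crop, handle at (240,105) left and (535,112) right), while the small cage leans clear of it. The wide slot is the lower (robot-side) one. Now I'll measure.

```bash
cat > h.py <<'E'
import cv2,numpy as np
from cell import status,cams
def ray(n,uv):
    p=cams.camera_params(n); f=240/np.tan(np.radians(p["fovy"]/2))
    K=np.array([[f,0,p["cx"]],[0,f,p["cy"]],[0,0,1.]])
    u=cv2.undistortPoints(np.float64(uv).reshape(-1,1,2),K,p["distortion"]).reshape(-1,2)
    T=p["pose"]; d=np.c_[u,np.ones(len(u))]@T[:3,:3].T
    return T[:3,3],d/np.linalg.norm(d,axis=1)[:,None]
def plane(n,uv,z):
    o,d=ray(n,uv); return o+d*((z-o[2])/d[:,2])[:,None]
def tri(uvs):
    A=np.zeros((3,3));b=np.zeros(3)
    L=[]
    for n,uv in uvs.items():
        o,d=ray(n,uv);d=d[0];P=np.eye(3)-np.outer(d,d);A+=P;b+=P@o;L.append((P,o))
    x=np.linalg.solve(A,b); return x,[np.linalg.norm(P@(x-o)) for P,o in L]
def blob(img,roi,lo,hi):
    x0,y0,x1,y1=roi; g=cv2.cvtColor(img,cv2.COLOR_BGR2GRAY)[y0:y1,x0:x1]
    m=((g>=lo)&(g<=hi)).astype(np.uint8)
    k,l,st,c=cv2.connectedComponentsWithStats(m); i=1+np.argmax(st[1:,4])
    ys,xs=np.where(l==i); return np.c_[xs+x0,ys+y0].astype(np.float32)
E
python3 - <<'E'
from h import *
np.set_printoptions(precision=4,suppress=True)
t=cv2.imread("pics/top0.png");s=cv2.imread("pics/side0.png")
g=cv2.cvtColor(t,cv2.COLOR_BGR2GRAY)
def size(P): return P[:,:2],np.linalg.norm(np.roll(P,-1,0)-P,axis=1)
for th in(35,50):
    a=blob(t,(400,195,428,217),0,th);b=blob(s,(262,160,280,195),0,th)
    print("handle",len(a),len(b),a.mean(0),b.mean(0),tri({"top":a.mean(0),"side":b.mean(0)}))
    mr=cv2.boxPoints(cv2.minAreaRect(a)); print(size(plane("top",mr,.215)))
    a=blob(t,(145,230,172,262),0,th);b=blob(s,(380,345,420,378),0,th)
    print("paddle",len(a),len(b),a.mean(0),b.mean(0),tri({"top":a.mean(0),"side":b.mean(0)}))
    print(size(plane("top",cv2.boxPoints(cv2.minAreaRect(a)),.14)))
for nm,roi in(("wide",(190,226,280,270)),("narrow",(185,200,280,228))):
  for th in(100,125):
    a=blob(t,roi,0,th);mr=cv2.boxPoints(cv2.minAreaRect(a));P=plane("top",mr,.165)
    print(nm,th,P[:,:2].mean(0),*size(P))
a=blob(t,(360,165,440,240),0,95);mr=cv2.boxPoints(cv2.minAreaRect(a));P=plane("top",mr,.012);print("base",P[:,:2].mean(0),*size(P))
print(g[180:245:4,360:440:4]);print(g[225:270:3,190:280:6])
E
```

```text
Traceback (most recent call last):
  File "h.py", line 20, in blob
    k,l,st,c=cv2.connectedComponentsWithStats(m); i=1+np.argmax(st[1:,4])
                                                      ~~~~~~~~~^^^^^^^^^^
ValueError: attempt to get argmax of an empty sequence
```

Run:
```python
from h import *
np.set_printoptions(precision=4,suppress=True,linewidth=200)
t=cv2.imread("pics/top0.png");s=cv2.imread("pics/side0.png")
g=cv2.cvtColor(t,cv2.COLOR_BGR2GRAY);gs=cv2.cvtColor(s,cv2.COLOR_BGR2GRAY)
print(g[196:216,398:430:2]);print(gs[162:194:2,260:282:2])
def size(P): return P[:,:2].round(4).tolist(),np.linalg.norm(np.roll(P,-1,0)-P,axis=1)
for th in(48,60):
  try:
    a=blob(t,(400,195,428,217),0,th);b=blob(s,(262,160,280,195),0,th)
    print("handle",len(a),len(b),a.mean(0),b.mean(0),tri({"top":a.mean(0),"side":b.mean(0)}))
    print(size(plane("top",cv2.boxPoints(cv2.minAreaRect(a)),.215)))
    a=blob(t,(145,230,168,262),0,th);b=blob(s,(380,345,420,378),0,th)
    print("paddle",len(a),len(b),a.mean(0),b.mean(0),tri({"top":a.mean(0),"side":b.mean(0)}))
    print(size(plane("top",cv2.boxPoints(cv2.minAreaRect(a)),.14)))
  except ValueError as e: print(th,"none")
for nm,roi in(("wide",(190,226,280,270)),("narrow",(185,200,280,228))):
  for th in(100,125):
    a=blob(t,roi,0,th);P=plane("top",cv2.boxPoints(cv2.minAreaRect(a)),.165)
    print(nm,th,P[:,:2].mean(0),*size(P))
a=blob(t,(360,165,440,240),0,95);P=plane("top",cv2.boxPoints(cv2.minAreaRect(a)),.012);print("base",P[:,:2].mean(0),*size(P))
```

```text
[[ 88  85  84  74  73  74  76  76  78  79  82  84 172 153 136 137]
 [ 84  85  85  72  73  79  82  84  85  86  87  90 173 151 134 136]
 [ 85  86  91  80  82  88  91  92  93  94  95  98 173 153 135 147]
 [ 90  88  93  91  91  92  82  84  84  86  87  88 166 154 136 150]
 [ 90  92  93  91  91  85  64  64  66  68  71  71 134 155 134 135]
 [ 91  93  93  91  91  68  57  58  60  62  64  66  89 156 135 136]
 [ 90  92  94  95  88  55  58  58  59  61  63  67  76 154 139 142]
 [141 142 144 145  83  53  58  58  60  61  63  65  75 162 159 162]
 [161 160 159 158  73  53  59  59  60  61  62  64  76 160 154 154]
 [103 100  96  85  55  53  58  58  59  60  62  64  73 129 117 118]
 [ 96  91  96  79  55  54  55  54  55  56  57  59  79 128 126 116]
 [ 92  93  88  78  56  53  52  51  52  53  54  57  97 128 118 102]
 [103  98 104  91  56  54  52  51  51  52  54  87 104 128 105  99]
 [117 101 121 106  57  54  53  51  52  52  55 104 104 128 102 114]
 [101 106 111  99  68  60  73  62  62  63  77  98 100 128 106 120]
 [100 117 116 132 134  92 133 104 103 103 138 141 108 138 118 128]
 [ 99 119 145 141 148 101 17
[... 1506 characters left out ...]
4515, 0.3411]], array([0.0319, 0.0423, 0.0317, 0.0423]))
wide 100 [0.4673 0.1712] [[0.4758, 0.248], [0.4971, 0.1007], [0.4587, 0.0947], [0.4377, 0.2414]] [0.1488 0.0388 0.1481 0.0387]
wide 125 [0.4671 0.1709] [[0.4761, 0.2487], [0.4981, 0.0998], [0.4581, 0.0935], [0.4363, 0.2417]] [0.1505 0.0405 0.1498 0.0404]
narrow 100 [0.5371 0.1814] [[0.5354, 0.2565], [0.5569, 0.1093], [0.5387, 0.1065], [0.5173, 0.2534]] [0.1487 0.0184 0.1484 0.0184]
narrow 125 [0.5371 0.181 ] [[0.536, 0.2566], [0.5576, 0.1086], [0.5381, 0.1056], [0.5166, 0.2533]] [0.1496 0.0198 0.1492 0.0197]
base [ 0.6013 -0.205 ] [[0.6317, -0.1766], [0.6318, -0.2343], [0.5709, -0.2332], [0.5707, -0.1759]] [0.0577 0.061  0.0574 0.061 ]
```

Run:
```python
from h import *
np.set_printoptions(precision=4,suppress=True,linewidth=200)
t=cv2.imread("pics/top0.png");s=cv2.imread("pics/side0.png")
g=cv2.cvtColor(t,cv2.COLOR_BGR2GRAY)
b=blob(s,(262,160,280,195),0,70)
a=blob(t,(404,199,424,212),0,78)
print("handle",tri({"top":a.mean(0),"side":b.mean(0)}),a.min(0),a.max(0),b.min(0),b.max(0))
r=np.arange(404,424); 
tf=blob(t,(404,199,424,206),0,80); print("topface",tf.mean(0),plane("top",tf.mean(0),.215))
# base edges
m=cv2.morphologyEx((g<110).astype(np.uint8)[165:240,360:440],cv2.MORPH_CLOSE,np.ones((7,7)))
k,l,st,c=cv2.connectedComponentsWithStats(m);i=1+np.argmax(st[1:,4]);print(st[i],st[i][:2]+[360,165])
L=[(360+np.argmax(m[y]),y+165) for y in range(12,60,2)];T=[(x+360,165+np.argmax(m[:,x])) for x in range(18,62,2)]
for e in(L,T):
    P=plane("top",e,.012)[:,:2]; v=cv2.fitLine(P.astype(np.float32),cv2.DIST_HUBER,0,.001,.001).ravel(); print(v)
```

```text
handle (array([ 0.5541, -0.1837,  0.1866]), [np.float64(0.0011624960799582838), np.float64(0.0011624960799584887)]) [404. 200.] [422. 210.] [266. 165.] [275. 191.]
topface [414.2872 202.6808] [[ 0.5524 -0.1802  0.215 ]]
[  13    8   67   59 3061] [373 173]
[ 0.9991  0.0424  0.603  -0.1223]
[ 0.0012 -1.      0.6601 -0.1807]
```

>>> move_arm(commands=[0,0,-0.24,0,0,-0.5,1,0,0,-0.24,0,0,-0.5,1,0,0,-0.24,0,0,-0.5,1,0,0,-0.24,0,0,-0.3,1,0,0,-0.24,0,0,0,1,0,0,-0.24,0,0,0,1,0,0,-0.24,0,0,0,1,0,0,-0.24,0,0,0,1,0,0,-0.24,0,0,0,1,0,0,-0.24,0,0,0,1])

```text
time_s: 0.93
ee_pos: [0.1449, -0.5562, 0.3234]
eef_rot: [-0.0, 0.745, 0.667, 0.0]
ft_force: [0.2, 0.9, -0.1]
grip_width: 0.998
grasp_force: 0.0
```

```bash
cat > plan.py <<'E'
import sys,numpy as np
from scipy.spatial.transform import Rotation as R
from cell import status
np.set_printoptions(precision=4,suppress=True)
s=status.get_state(); q=s["eef_rot"]; r=R.from_quat([q[1],q[2],q[3],q[0]])
g=np.array([float(v) for v in sys.argv[1:4]]); phi=float(sys.argv[4])
rg=R.from_euler("z",phi)*R.from_euler("x",np.pi)
print("t",s["time_s"],"pos",s["ee_pos"],"F",s["ft_force"],"grip",s["grip_width"],s["grasp_force"],"j",s["joint_positions"])
print("turn/0.5",(r.inv()*rg).as_rotvec()/.5,"shift/.08 in goal tool axes",rg.inv().apply(g-s["ee_pos"])/.08)
E
python3 plan.py .553 -.182 .29 1.5708
```

```text
t 0.9333 pos [ 0.1449 -0.5562  0.3234] F [ 0.1822  0.927  -0.0773] grip 0.9978351677365179 0.0 j [-1.5261  0.1071  1.3749  0.      1.6608 -1.4161]
turn/0.5 [-0.0002 -0.0023 -0.2201] shift/.08 in goal tool axes [4.6771 5.1013 0.4169]
```

>>> move_arm(commands=[0,0,-0.22,0,0,0,1,0,0,0,0.33,0.36,0,1,0,0,0,0.33,0.36,0,1,0,0,0,0.33,0.36,0,1,0,0,0,0.33,0.36,0,1,0,0,0,0.33,0.36,0,1,0,0,0,0.33,0.36,0,1,0,0,0,0.33,0.36,0,1,0,0,0,0.33,0.36,0,1,0,0,0,0.33,0.36,0,1])

```text
time_s: 1.77
ee_pos: [0.4065, -0.3187, 0.3236]
eef_rot: [-0.0, 0.709, 0.705, 0.0]
ft_force: [1.0, -1.5, -0.5]
grip_width: 0.999
grasp_force: 0.0
```

>>> move_arm(commands=[0,0,0,0.33,0.36,0,1,0,0,0,0.33,0.36,0,1,0,0,0,0.33,0.36,0,1,0,0,0,0.33,0.36,0,1,0,0,0,0.33,0.36,0.1,1,0,0,0,0.06,0.06,0.2,1,0,0,0,0,0,0,1])

```text
time_s: 2.35
ee_pos: [0.5551, -0.1815, 0.296]
eef_rot: [-0.003, 0.708, 0.706, -0.001]
ft_force: [-0.1, 0.6, -0.8]
grip_width: 1.0
grasp_force: 0.0
```

```bash
python3 plan.py .553 -.182 .173 1.5708; python3 -c "
from h import *
for n in('top','side'): cv2.imwrite(f'pics/{n}1.png',cams.camera(n))
a=cv2.imread('pics/top1.png')[130:270,330:510];b=cv2.imread('pics/side1.png')[60:280,180:340]
c=np.zeros((560,800,3),np.uint8);c[:311,:400]=cv2.resize(a,(400,311));c[:550,400:]=cv2.resize(b,(400,550));cv2.imwrite('pics/c1.png',c)"
```

```text
t 2.35 pos [ 0.5551 -0.1815  0.296 ] F [-0.0634  0.5607 -0.7756] grip 1.0002178213601622 0.0 j [-0.5231  0.1386  1.393   0.0003  1.6164 -0.521 ]
turn/0.5 [-0.0108 -0.007  -0.0041] shift/.08 in goal tool axes [-0.0057 -0.0262  1.5374]
```

View pics/c1.png

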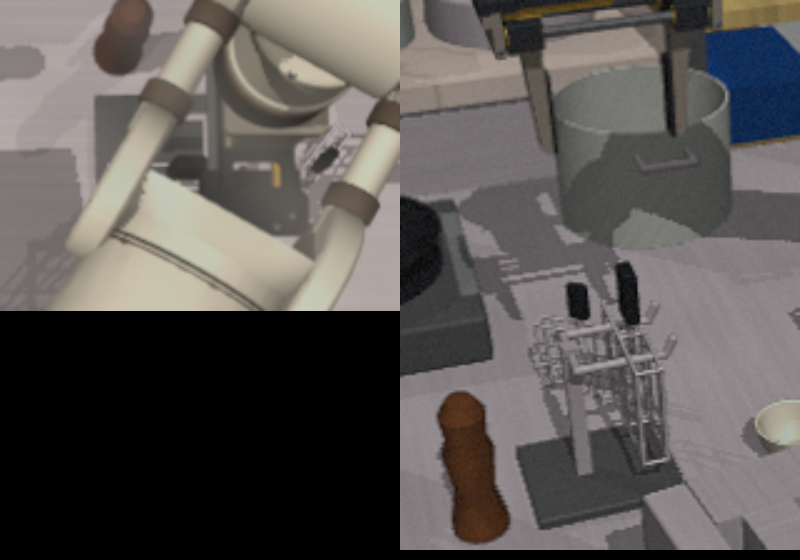

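```bash
cat >> h.py <<'E'
def proj(n,X):
    p=cams.camera_params(n); f=240/np.tan(np.radians(p["fovy"]/2))
    K=np.array([[f,0,p["cx"]],[0,f,p["cy"]],[0,0,1.]]);W=np.linalg.inv(p["pose"])
    return cv2.projectPoints(np.float64(X).reshape(-1,1,3),cv2.Rodrigues(W[:3,:3])[0],W[:3,3],K,p["distortion"])[0].reshape(-1,2)
E
python3 -c "
from h import *
print(proj('side',[[.5551,-.1815,.296],[.5541,-.1837,.19],[.6101,-.1815,.296],[.5001,-.1815,.296]]))"
```

```text
[[267.14144248 131.909355  ]
 [271.20191988 176.32788282]
 [240.55201823 135.95026087]
 [293.13186102 127.98645828]]
```

```bash
python3 -c "
from h import *
print(proj('side',[[.1449,-.5558,.179]]),proj('top',[[.5551,-.1815,.296],[.5001,-.1815,.296],[.6101,-.1815,.296]]))
t=cv2.imread('pics/top1.png')[150:240,390:510];s=cv2.imread('pics/side1.png')[60:150,200:320]
z=cv2.imread('pics/side0.png')[0:110,330:440]
c=np.zeros((600,800,3),np.uint8);c[:300,:400]=cv2.resize(t,(400,300),interpolation=2);c[300:,:400]=cv2.resize(s,(400,300),interpolation=2);c[:400,400:]=cv2.resize(z,(400,400),interpolation=2);cv2.imwrite('pics/c2.png',c)"
```

```text
[[379.57011844  95.47849682]] [[423.06383358 192.68412482]
 [423.66941453 223.84405025]
 [422.48878527 161.95429453]]
```

View pics/c2.png

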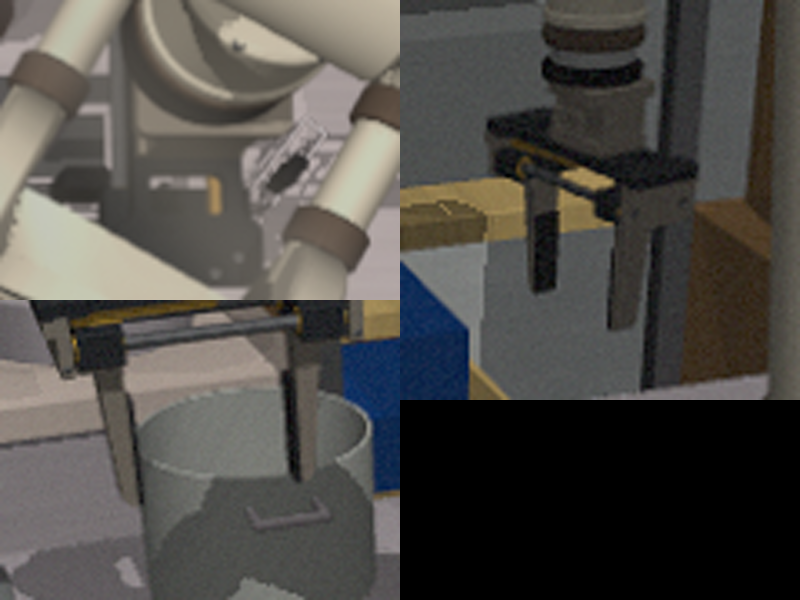

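The fingertips look about 16 px higher in the side view than the reported TCP predicts. I'll straddle the handle at the nominal height and look again.

>>> move_arm(commands=[0,0,0,0,-0.02,0.4,1,0,0,0,0,0,0.4,1,0,0,0,0,0,0.3,1,0,0,0,0,0,0.2,1,0,0,0,0,0,0.2,1,0,0,0,0,0,0,1,0,0,0,0,0,0,1])

```text
time_s: 3.03
ee_pos: [0.5528, -0.1856, 0.1805]
eef_rot: [-0.0, 0.71, 0.704, -0.0]
ft_force: [0.2, 0.1, 0.1]
grip_width: 0.997
grasp_force: 0.0
```

```bash
python3 plan.py .553 -.182 .173 1.5708; python3 -c "
from h import *
for n in('top','side'): cv2.imwrite(f'pics/{n}2.png',cams.camera(n))
print(proj('side',[[.61,-.182,.173],[.5,-.182,.173]]),proj('top',[[.61,-.182,.173],[.5,-.182,.173]]))
b=cv2.imread('pics/side2.png')[90:250,200:330]
a=cv2.imread('pics/top2.png')[150:240,380:500]
c=np.zeros((590,800,3),np.uint8);c[:590,:480]=cv2.resize(b,(480,590),interpolation=2);c[:240,480:]=cv2.resize(a,(320,240));cv2.imwrite('pics/c3.png',c)"
```

```text
t 3.0333 pos [ 0.5528 -0.1856  0.1805] F [0.1671 0.1372 0.1109] grip 0.9965382292261905 0.0 j [-0.5309  0.1793  1.5724 -0.0002  1.3903 -0.523 ]
turn/0.5 [-0.0009 -0.     -0.0157] shift/.08 in goal tool axes [0.0449 0.0025 0.0938]
[[246.7273491  187.87607717]
 [295.8553959  179.2910818 ]] [[411.08537781 178.15142421]
 [411.99368741 232.74887687]]
```

View pics/c3.png

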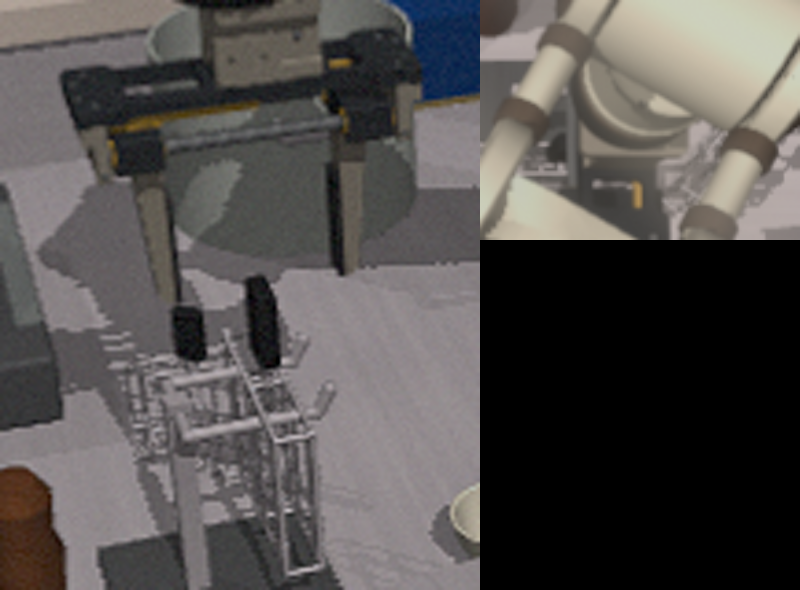

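>>> move_arm(commands=[0,0,-0.015,0.045,0,0.09,0.4,0,0,0,0,0,0,0.4,0,0,0,0,0,0,0.4,0,0,0,0,0,0,0.4,0,0,0,0,0,0,0.4,0,0,0,0,0,0,0.4])

```text
time_s: 3.63
ee_pos: [0.5537, -0.1809, 0.173]
eef_rot: [0.0, 0.707, 0.708, 0.0]
ft_force: [0.3, -0.6, -0.3]
grip_width: 0.593
grasp_force: 0.0
```

```bash
python3 plan.py .553 -.182 .173 1.5708; python3 -c "
from h import *
for n in('top','side'): cv2.imwrite(f'pics/{n}3.png',cams.camera(n))
b=cv2.imread('pics/side3.png')[110:250,215:335]
c=cv2.resize(b,(510,595),interpolation=2);cv2.imwrite('pics/c4.png',c)"
```

```text
t 3.6333 pos [ 0.5537 -0.1809  0.173 ] F [ 0.2772 -0.5866 -0.2685] grip 0.5932219963497115 0.0 j [-0.5231  0.1824  1.5838 -0.      1.375  -0.5247]
turn/0.5 [0.0007 0.0005 0.0032] shift/.08 in goal tool axes [-0.0136 -0.009   0.0005]
```

View pics/c4.png

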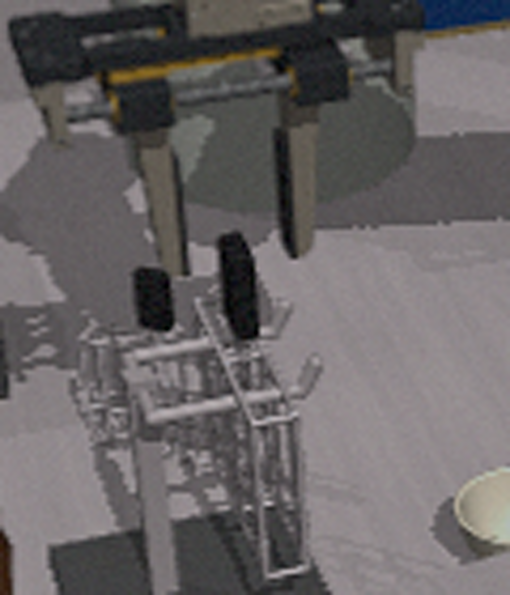

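>>> move_arm(commands=[0,0,0,-0.01,0,0,0.2,0,0,0,0,0,0,0.1,0,0,0,0,0,0,0,0,0,0,0,0,0,0,0,0,0,0,0,0,0,0,0,0,0,0,0,0,0,0,0,0,0,0,0,0,0,0,0,0,0,0])

```text
time_s: 4.4
ee_pos: [0.5535, -0.1817, 0.1728]
eef_rot: [-0.0, 0.707, 0.708, -0.0]
ft_force: [-0.3, 0.2, 0.4]
grip_width: 0.15
grasp_force: 30.0
```

```bash
python3 plan.py .553 -.182 .173 1.5708; python3 -c "
from h import *
for n in('top','side'): cv2.imwrite(f'pics/{n}4.png',cams.camera(n))
b=cv2.imread('pics/side4.png')[110:250,215:335];a=cv2.imread('pics/top4.png')[150:250,380:480]
c=np.zeros((595,800,3),np.uint8);c[:,:500]=cv2.resize(b,(500,595),interpolation=2);c[:300,500:]=cv2.resize(a,(300,300),interpolation=2);cv2.imwrite('pics/c5.png',c)"
```

```text
t 4.4 pos [ 0.5535 -0.1817  0.1728] F [-0.2751  0.1774  0.3916] grip 0.1496691937211491 29.99090552330017 j [-0.5244  0.1832  1.5834 -0.0001  1.3751 -0.5259]
turn/0.5 [-0.0001  0.      0.003 ] shift/.08 in goal tool axes [-0.0043 -0.0068 -0.0023]
```

View pics/c5.png

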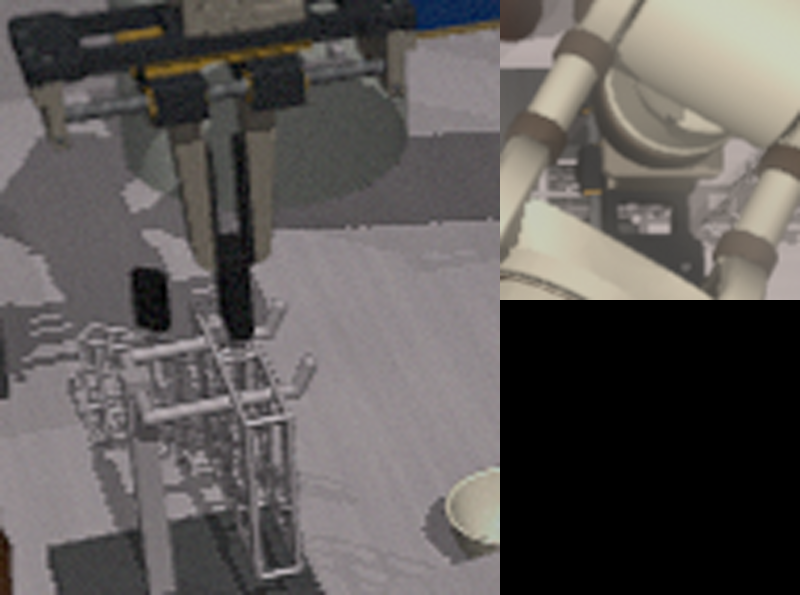

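The opening is 13.8 mm, so the handle is between the pads. The side view shows the fingertips near (265,172), so only the top of the handle is held. I'll re-grip 20 mm deeper, which is safe whether or not the reported height is biased.

>>> move_arm(commands=[0,0,0,0,0,0,0.45,0,0,0,0,0,0,0.45,0,0,0,0,0,0,0.45,0,0,0,0,0,0.1,0.45,0,0,0,0,0,0.15,0.45,0,0,0,0,0,0,0,0,0,0,0,0,0,0,0,0,0,0,0,0,0,0,0,0,0,0,0,0])

```text
time_s: 5.25
ee_pos: [0.5537, -0.1817, 0.153]
eef_rot: [0.0, 0.707, 0.708, 0.0]
ft_force: [-1.4, -0.4, 0.2]
grip_width: 0.178
grasp_force: 0.0
```

```bash
python3 plan.py .553 -.182 .173 1.5708; python3 -c "
from h import *
n='side'; cv2.imwrite('pics/side5.png',cams.camera(n))
g=cv2.cvtColor(cv2.imread('pics/side5.png'),6)
print(g[160:200:2,250:290:2])"
```

```text
t 5.25 pos [ 0.5537 -0.1817  0.153 ] F [-1.3518 -0.3989  0.1691] grip 0.17783473617386122 0.0 j [-0.5244  0.1988  1.6052  0.0001  1.3372 -0.5259]
turn/0.5 [0.0008 0.0003 0.003 ] shift/.08 in goal tool axes [-0.0032 -0.0094 -0.2497]
[[143 116  96  93  85  91  94  68  74  95  96  72  29  69  93  92  84  86
   89  84]
 [102  93  99  95  72  91  91  72  67  99  94  87  13  58  94  93  81  88
   88  84]
 [ 96  94  96  98  58  90  95  74  54 105  67  97  11  47  91  91  95  91
   91  90]
 [116  94  89  94  70  95  93  92  31  16  28  55   6  46  92  89 131 138
  141 142]
 [ 99 144 141 142 115  85  94  96  30  21  26  27  12  32  98  89 133 137
  135 136]
 [ 95 136 141 143 144  78  88  99  31  19  38  37  26  27  92  91 134 139
  137 136]
 [100  99  97 140 147  73  93  94  38  17  25  23  27  29  89  90 133 141
  139 136]
 [ 19  27  53 130 142  75  95  92  44  27  24  28  29  29  83  90 135 144
  141 139]
 [ 18  22   9  95 141  93  90  95  51  14  22  25  28  29  89  88 133 141
  140 141]
 [ 16  10   3  96 130 148  89  91  52  26  16  21  18  28  85 113 146 139
  145 142]
 [ 24   8  13  89  92  90 111  91  57  17  17  28  11  82  98 119 139 141
  145 143]
 [ 25  15  23  91  96  82  92  92  98  15  19  21  27  90  95 108 128 136
  140 137]
 [ 22  23   6  88  94  89  85 139 147  42  21  21  21  96  86 121  94 141
  141 141]
 [ 16  23   7  89  95  96  77 110  94  66  28  22  23  86 109 118 133 142
  139 138]
 [ 89  75  87  93  94  92  66  95 119 116  33  21  23 146 143 110 141 137
  138 135]
 [ 73  66  62  97 153 160 165 131 109  80  65  69  75 151  88  95 144 139
  139 135]
 [161 167 168 154 129 117  97  64 130  86 112 117 112 137 139 101 141 139
  141 140]
 [106  85  62  70  93 101  73  71  84 147 158 119 108  50 144 140 141 140
  140 139]
 [110 135  86  96  87  90  78  86  78 128 121  66 114  80 112 144 141 142
  111 117]
 [142 128  96 113  82  92  84  69  98 108 117  73 109  76  62 134 140 145
  114 117]]
```

>>> move_arm(commands=[0,0,0,0,0,0,0,0,0,0,0,0,0,0,0,0,0,0,0,0,0,0,0,0,0,0,-0.1,0,0,0,0,0,0,-0.12,0,0,0,0,0,0,-0.12,0,0,0,0,0,0,0,0])

```text
time_s: 5.88
ee_pos: [0.555, -0.1825, 0.1832]
eef_rot: [0.002, 0.707, 0.708, 0.001]
ft_force: [0.3, 0.1, -1.8]
grip_width: 0.151
grasp_force: 30.0
```

>>> move_arm(commands=[0,0,0,0,-0.1,0,0,0,0,0,0,-0.2,0,0,0,0,0,0,-0.2,0,0,0,0,0,0,-0.2,0,0,0,0,0,0,-0.2,0,0,0,0,0,0,-0.1,0,0,0,0,0,0,0,0,0])

```text
time_s: 6.47
ee_pos: [0.472, -0.1816, 0.1797]
eef_rot: [-0.001, 0.707, 0.707, -0.0]
ft_force: [-0.3, 1.0, -2.4]
grip_width: 0.151
grasp_force: 30.0
```

```bash
python3 plan.py .467 .171 .31 1.717; python3 -c "
from h import *
for n in('top','side'): cv2.imwrite(f'pics/{n}6.png',cams.camera(n))
b=cv2.imread('pics/side6.png')[90:290,200:400];a=cv2.imread('pics/top6.png')[150:300,370:520]
c=np.zeros((400,800,3),np.uint8);c[:,:400]=cv2.resize(b,(400,400),interpolation=2);c[:,400:]=cv2.resize(a,(400,400),interpolation=2);cv2.imwrite('pics/c6.png',c)"
```

```text
t 6.4667 pos [ 0.472  -0.1816  0.1797] F [-0.3094  0.9963 -2.4162] grip 0.1513407745816421 29.9972927570343 j [-0.6064 -0.0217  1.7872 -0.0002  1.3771 -0.607 ]
turn/0.5 [-0.002  -0.001  -0.2912] shift/.08 in goal tool axes [ 4.369   0.5804 -1.6293]
```

View pics/c6.png

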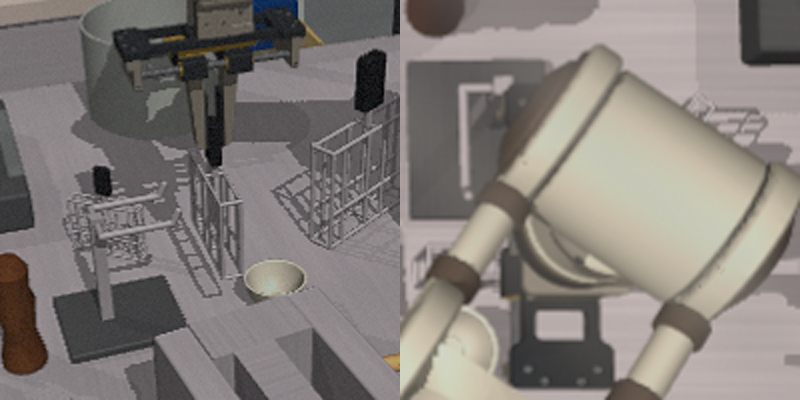

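>>> move_arm(commands=[0,0,0,0,0,-0.3,0,0,0,0,0,0,-0.4,0,0,0,0,0,0,-0.4,0,0,0,0,0.15,0,-0.4,0,0,0,0,0.35,0,-0.13,0,0,0,0,0.45,0,0,0,0,0,0,0.45,0,0,0,0,0,0,0.45,0,0,0,0,0,0,0.45,0,0,0,0,0,0,0.45,0,0,0])

```text
time_s: 7.4
ee_pos: [0.4737, 0.0402, 0.3106]
eef_rot: [0.0, 0.707, 0.708, 0.0]
ft_force: [0.2, 0.1, -1.8]
grip_width: 0.147
grasp_force: 30.0
```

>>> move_arm(commands=[0,0,-0.1,0.45,0,0,0,0,0,-0.1,0.45,0,0,0,0,0,-0.09,0.4,0,0,0,0,0,0,0.2,0,0,0,0,0,0,0,0,0,0,0,0,0,0,0,0,0])

```text
time_s: 7.9
ee_pos: [0.466, 0.1586, 0.3103]
eef_rot: [0.0, 0.653, 0.758, -0.0]
ft_force: [0.0, -0.6, -2.7]
grip_width: 0.15
grasp_force: 30.0
```

```bash
python3 plan.py .467 .171 .31 1.717
```

```text
t 7.9 pos [0.466  0.1586 0.3103] F [ 0.0148 -0.6314 -2.708 ] grip 0.15046306319270855 29.99800533056259 j [ 0.0823 -0.1133  1.6197 -0.0004  1.6352 -0.0664]
turn/0.5 [-0.      0.0008  0.005 ] shift/.08 in goal tool axes [0.1515 0.0346 0.0043]
```

>>> move_arm(commands=[0,0,0,0.15,0.03,0.1,0,0,0,0,0,0,0.1,0,0,0,0,0,0,0,0,0,0,0,0,0,0,0])

```text
time_s: 8.23
ee_pos: [0.4662, 0.1689, 0.2936]
eef_rot: [-0.0, 0.654, 0.757, -0.001]
ft_force: [-0.6, 0.9, -2.8]
grip_width: 0.149
grasp_force: 30.0
```

```bash
python3 plan.py .467 .171 .294 1.717
python3 - <<'E'
from h import *
p=status.get_state()["ee_pos"];im=cams.camera("side");cv2.imwrite("pics/side7.png",im)
c=np.array([p[0],p[1],p[2]-.103])
e=proj("side",[c+[0,0,.115],c+[0,0,.14],c+[0,0,.165]]);print(e.round(1).tolist())
u,v=e[1].astype(int); b=blob(im,(u-25,v-30,u+25,v+35),0,45);print(len(b),b.mean(0),b.min(0),b.max(0))
lo=b[b[:,1]>b[:,1].max()-9]; print(lo.mean(0))
E
```

```text
t 8.2333 pos [0.4662 0.1689 0.2936] F [-0.6477  0.8933 -2.774 ] grip 0.14949504789094045 29.99804824590683 j [ 0.1038 -0.1     1.6395 -0.0006  1.6038 -0.0415]
turn/0.5 [-0.0036  0.001  -0.0018] shift/.08 in goal tool axes [ 0.0244  0.0134 -0.0048]
[[372.3, 210.8], [372.9, 197.2], [373.6, 183.1]]
553 [375.37613 191.2152 ] [364. 167.] [383. 215.]
[372.33334 210.29292]
```

>>> move_arm(commands=[0,0,0,0.02,0.01,0.15,0,0,0,0,0,0,0.15,0,0,0,0,0,0,0.1,0,0,0,0,0,0,0.1,0,0,0,0,0,0,0,0])

```text
time_s: 8.7
ee_pos: [0.4655, 0.1715, 0.2516]
eef_rot: [-0.001, 0.653, 0.757, -0.002]
ft_force: [-0.2, 0.5, -2.7]
grip_width: 0.158
grasp_force: 30.0
```

>>> move_arm(commands=[0,0,0,0,0,0.15,0,0,0,0,0,0,0.15,0,0,0,0,0,0,0.1,0,0,0,0,0,0,0.07,0,0,0,0,0,0,0,0])

```text
time_s: 9.12
ee_pos: [0.4659, 0.1716, 0.2149]
eef_rot: [-0.001, 0.653, 0.757, -0.001]
ft_force: [0.3, 1.2, -3.2]
grip_width: 0.147
grasp_force: 30.0
```

```bash
python3 plan.py .467 .171 .203 1.717
```

```text
t 9.1167 pos [0.4659 0.1716 0.2149] F [ 0.3295  1.195  -3.1963] grip 0.14669795448861217 29.99783545732498 j [ 0.1091 -0.0685  1.7626 -0.      1.4505 -0.0375]
turn/0.5 [-0.0062 -0.0002  0.0007] shift/.08 in goal tool axes [-0.0099  0.013   0.1485]
```

In the slot with no contact. Now the last 12 mm to the rack, in small steps.

>>> move_arm(commands=[0,0,0,0,0.01,0.05,0,0,0,0,0,0,0.04,0,0,0,0,0,0,0.03,0,0,0,0,0,0,0,0])

```text
time_s: 9.45
ee_pos: [0.4676, 0.1718, 0.2068]
eef_rot: [-0.0, 0.653, 0.757, -0.0]
ft_force: [-0.8, -1.1, -1.9]
grip_width: 0.151
grasp_force: 30.0
```

>>> move_arm(commands=[0,0,0,0,0,0.02,0,0,0,0,0,0,0.02,0,0,0,0,0,0,0,0])

```text
time_s: 9.7
ee_pos: [0.4676, 0.1719, 0.2038]
eef_rot: [-0.0, 0.653, 0.757, -0.0]
ft_force: [0.4, -1.0, -1.3]
grip_width: 0.151
grasp_force: 30.0
```

>>> move_arm(commands=[0,0,0,0,0,0.02,0,0,0,0,0,0,0,0,0,0,0,0,0,0,0])

```text
time_s: 9.95
ee_pos: [0.468, 0.1719, 0.2033]
eef_rot: [0.0, 0.653, 0.757, 0.0]
ft_force: [-1.7, -0.0, 3.6]
grip_width: 0.149
grasp_force: 30.0
```

>>> move_arm(commands=[0,0,0,0,0,0.01,0,0,0,0,0,0,0,0,0,0,0,0,0,0,0])

```text
time_s: 10.2
ee_pos: [0.4682, 0.1719, 0.203]
eef_rot: [0.0, 0.653, 0.757, 0.001]
ft_force: [-1.5, -0.3, 6.2]
grip_width: 0.151
grasp_force: 30.0
```

On the rack: upward force at the expected height. Release and retract.

>>> move_arm(commands=[0,0,0,0,0,-0.02,0,0,0,0,0,0,0,0.3,0,0,0,0,0,0,0.5,0,0,0,0,0,0,0.5,0,0,0,0,0,0,0.5,0,0,0,0,0,-0.05,0.5,0,0,0,0,0,-0.25,0.5,0,0,0,0,0,-0.4,0.5,0,0,0,0,0,-0.4,0.5,0,0,0,0,0,-0.3,0.5])

```text
time_s: 11.03
ee_pos: [0.4682, 0.1719, 0.3182]
eef_rot: [0.001, 0.653, 0.757, 0.001]
ft_force: [0.2, 0.1, 0.4]
grip_width: 0.502
grasp_force: 0.0
```

```bash
python3 plan.py .474 .3306 .27 1.717;  python3 - <<'E'
from h import *
im=cams.camera("side");cv2.imwrite("pics/side8.png",im)
e=proj("side",[[.4675,.172,.215],[.4675,.172,.24],[.4675,.172,.265]]);print(e.round(1).tolist())
u,v=e[1].astype(int); b=blob(im,(u-25,v-22,u+25,v+30),0,45);print(len(b),b.mean(0),b.min(0),b.max(0))
b=blob(im,(375,335,425,382),0,45);print(len(b),b.mean(0),b.min(0),b.max(0)); print(proj("side",[.474,.3306,.140]))
E
```

```text
t 11.0333 pos [0.4682 0.1719 0.3182] F [0.165  0.1046 0.3625] grip 0.5023276392952363 0.0 j [ 0.1092 -0.0989  1.5914 -0.      1.6464 -0.0374]
turn/0.5 [0.0053 0.0002 0.0008] shift/.08 in goal tool axes [1.9516 0.3611 0.6021]
[[370.0, 257.5], [370.6, 245.5], [371.2, 233.1]]
393 [369.26718 245.86769] [362. 230.] [376. 262.]
992 [401.4153 365.877 ] [380. 345.] [424. 381.]
[[403.10785876 360.06227474]]
```

The cage stands in the slot: its handle is at side-view (369,246), predicted (371,246). Next, go over the paddle with the fingers shut.

>>> move_arm(commands=[0,0,0,0.3,0,0,0.5,0,0,0,0.4,0.1,0,0,0,0,0,0.4,0.1,0,0,0,0,0,0.4,0.1,0,0,0,0,0,0.3,0.06,0,0,0,0,0,0.18,0,0.2,0,0,0,0,0,0,0.3,0,0,0,0,0,0,0.3,0,0,0,0,0,0,0,0])

```text
time_s: 11.83
ee_pos: [0.4702, 0.3319, 0.2455]
eef_rot: [-0.002, 0.653, 0.757, -0.004]
ft_force: [-0.5, -0.7, -1.8]
grip_width: 0.0
grasp_force: 0.0
```

```bash
python3 plan.py .4737 .333 .17 1.717;  python3 - <<'E'
from h import *
im=cams.camera("side");cv2.imwrite("pics/side9.png",im)
im[200:]=im[200:]
p=status.get_state()["ee_pos"];print(proj("side",[p,p+[0,0,.03]]))
print(plane("side",[[418,378]],.10))
cv2.imwrite("pics/c9.png",cv2.resize(im[200:420,290:500],(573,600),interpolation=2))
E
```

```text
t 11.8333 pos [0.4702 0.3319 0.2455] F [-0.5383 -0.7451 -1.7715] grip 0.00026437358655732255 0.0 j [ 0.4049  0.1327  1.497  -0.0001  1.5216  0.2577]
turn/0.5 [-0.0186  0.0051  0.002 ] shift/.08 in goal tool axes [0.0068 0.0447 0.9435]
[[411.52570239 308.82962818]
 [413.48478853 292.81572193]]
[[0.45002032 0.34081836 0.1       ]]
```

View pics/c9.png

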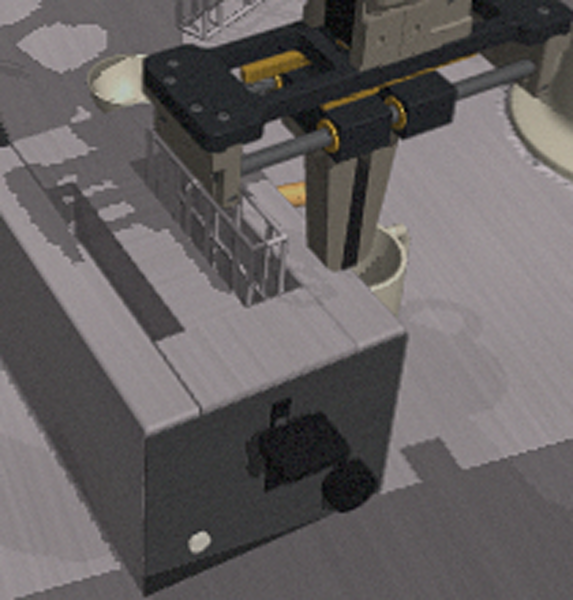

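The crop shows the shut fingertips at (340,265), above and in line with the paddle at (300,445), and the cage standing in the wide slot. I'll descend in small steps and watch the force.

>>> move_arm(commands=[0,0,0,0.08,0.04,0.1,0,0,0,0,0,0,0.25,0,0,0,0,0,0,0.25,0,0,0,0,0,0,0.2,0,0,0,0,0,0,0.1,0,0,0,0,0,0,0,0])

```text
time_s: 12.38
ee_pos: [0.4751, 0.3395, 0.1784]
eef_rot: [-0.0, 0.654, 0.757, -0.001]
ft_force: [-0.1, 0.2, -0.1]
grip_width: 0.002
grasp_force: 0.0
```

>>> move_arm(commands=[0,0,0,0,0,0.06,0,0,0,0,0,0,0.06,0,0,0,0,0,0,0.05,0,0,0,0,0,0,0,0])

```text
time_s: 12.72
ee_pos: [0.4752, 0.3395, 0.1653]
eef_rot: [-0.0, 0.653, 0.757, -0.0]
ft_force: [-0.4, 0.1, 1.1]
grip_width: 0.007
grasp_force: 0.0
```

```bash
python3 plan.py .4728 .339 .14 1.717
```

```text
t 12.7167 pos [0.4752 0.3395 0.1653] F [-0.4056  0.1209  1.1332] grip 0.007226692224746477 0.0 j [0.4136 0.1928 1.5873 0.     1.3618 0.2671]
turn/0.5 [-0.0007  0.0001  0.0004] shift/.08 in goal tool axes [-0.0021 -0.0312  0.3164]
```

>>> move_arm(commands=[0,0,0,0,-0.02,0.08,0,0,0,0,0,0,0.08,0,0,0,0,0,0,0.06,0,0,0,0,0,0,0,0])

```text
time_s: 13.05
ee_pos: [0.4728, 0.3389, 0.1463]
eef_rot: [-0.001, 0.653, 0.757, -0.001]
ft_force: [-0.6, 0.6, 0.2]
grip_width: 0.003
grasp_force: 0.0
```

>>> move_arm(commands=[0,0,0,0,0,0.05,0,0,0,0,0,0,0.05,0,0,0,0,0,0,0,0])

```text
time_s: 13.3
ee_pos: [0.4733, 0.3391, 0.139]
eef_rot: [-0.0, 0.653, 0.757, -0.001]
ft_force: [-0.3, -1.1, 1.3]
grip_width: 0.003
grasp_force: 0.0
```

>>> move_arm(commands=[0,0,0,0,0,0.05,0,0,0,0,0,0,0.03,0,0,0,0,0,0,0,0])

```text
time_s: 13.55
ee_pos: [0.4734, 0.3392, 0.1329]
eef_rot: [-0.0, 0.653, 0.757, -0.0]
ft_force: [-0.7, -0.3, -0.0]
grip_width: 0.007
grasp_force: 0.0
```

>>> move_arm(commands=[0,0,0,0,0,0.05,0,0,0,0,0,0,0.03,0,0,0,0,0,0,0,0])

```text
time_s: 13.8
ee_pos: [0.4733, 0.3392, 0.1265]
eef_rot: [-0.0, 0.653, 0.757, -0.001]
ft_force: [-0.6, -0.1, -0.7]
grip_width: 0.004
grasp_force: 0.0
```

```bash
python3 plan.py .4728 .339 .14 1.717;  python3 - <<'E'
from h import *
im=cams.camera("side");cv2.imwrite("pics/side10.png",im)
p=status.get_state()["ee_pos"];print(proj("side",[p,p+[0,0,.03]]).round(1).tolist())
o=cv2.cvtColor(cv2.imread("pics/side8.png"),6).astype(int);g=cv2.cvtColor(im,6).astype(int)
def prof(g,c): return g[320:386:3,c].tolist()
for c in(395,400,405,410):print(c,prof(o,c),prof(g,c))
u=blob(im,(350,225,392,275),0,45);print("handle",u.mean(0),u.max(0))
E
```

```text
t 13.8 pos [0.4733 0.3392 0.1265] F [-0.6362 -0.114  -0.7292] grip 0.0042537804886711725 0.0 j [0.4144 0.2228 1.6316 0.     1.2884 0.2679]
turn/0.5 [-0.0022  0.0006  0.0006] shift/.08 in goal tool axes [-0.001  -0.0067 -0.1693]
[[405.1, 370.0], [406.8, 356.9]]
395 [137, 138, 134, 137, 135, 140, 105, 52, 55, 12, 21, 40, 12, 20, 24, 30, 24, 30, 28, 33, 53, 53] [12, 48, 89, 79, 86, 91, 72, 29, 29, 21, 22, 30, 14, 18, 14, 26, 24, 26, 34, 38, 58, 53]
400 [139, 137, 135, 139, 137, 120, 52, 50, 55, 49, 53, 29, 26, 26, 27, 28, 36, 32, 23, 52, 59, 52] [61, 66, 88, 56, 54, 53, 50, 50, 50, 51, 50, 50, 53, 32, 30, 30, 33, 24, 23, 59, 58, 51]
405 [139, 134, 139, 136, 137, 78, 53, 55, 56, 56, 53, 24, 24, 27, 27, 25, 35, 19, 52, 52, 52, 57] [37, 113, 120, 74, 33, 93, 93, 93, 91, 97, 93, 96, 94, 92, 74, 23, 30, 36, 52, 55, 55, 56]
410 [141, 134, 138, 132, 108, 52, 56, 53, 55, 57, 55, 51, 28, 31, 31, 33, 27, 43, 19, 21, 9, 16] [42, 37, 36, 33, 79, 92, 95, 92, 70, 33, 27, 28, 27, 25, 33, 29, 31, 43, 20, 14, 9, 27]
handle [369.1955 245.8797] [376. 262.]
```

The fingertip is at side-view row about 361, just above the paddle top, so the reported height reads about 20 mm low. Continue down.

>>> move_arm(commands=[0,0,0,0,0,0.04,0,0,0,0,0,0,0.03,0,0,0,0,0,0,0,0])

```text
time_s: 14.1
ee_pos: [0.4734, 0.3392, 0.1209]
eef_rot: [-0.0, 0.653, 0.757, -0.0]
ft_force: [0.6, -0.2, 0.1]
grip_width: 0.005
grasp_force: 0.0
```

>>> move_arm(commands=[0,0,0,0,0,0.04,0,0,0,0,0,0,0.03,0,0,0,0,0,0,0,0])

```text
time_s: 14.35
ee_pos: [0.4733, 0.3391, 0.1152]
eef_rot: [-0.0, 0.653, 0.757, -0.001]
ft_force: [-0.7, -0.4, -0.2]
grip_width: 0.002
grasp_force: 0.0
```

>>> move_arm(commands=[0,0,0,0,0,0.04,0,0,0,0,0,0,0.03,0,0,0,0,0,0,0,0])

```text
time_s: 14.6
ee_pos: [0.4733, 0.3391, 0.1097]
eef_rot: [-0.0, 0.653, 0.757, -0.0]
ft_force: [0.1, 0.0, 0.3]
grip_width: 0.006
grasp_force: 0.0
```

>>> move_arm(commands=[0,0,0,0,0,0.03,0,0,0,0,0,0,0,0,0,0,0,0,0,0,0])

```text
time_s: 14.85
ee_pos: [0.4737, 0.3393, 0.1079]
eef_rot: [-0.0, 0.653, 0.757, -0.0]
ft_force: [0.3, 1.0, 0.0]
grip_width: 0.006
grasp_force: 0.0
```

```bash
python3 plan.py .4728 .339 .14 1.717;  python3 - <<'E'
from h import *
im=cams.camera("side");cv2.imwrite("pics/side11.png",im)
p=status.get_state()["ee_pos"];print(proj("side",[p,p+[0,0,.03]]).round(1).tolist())
g=cv2.cvtColor(im,6).astype(int)
for c in(385,390,395,400,405,410,415,420):print(c,g[330:392:3,c].tolist())
u=blob(im,(350,225,392,275),0,45);print("handle",u.mean(0),u.max(0))
E
```

```text
t 14.85 pos [0.4737 0.3393 0.1079] F [0.3187 1.0369 0.0357] grip 0.006043511155338489 0.0 j [ 0.4143  0.2416  1.6479 -0.      1.2524  0.2678]
turn/0.5 [-0.0005  0.0002  0.0006] shift/.08 in goal tool axes [-0.0021 -0.0112 -0.4016]
[[404.0, 377.9], [405.6, 365.2]]
385 [33, 95, 96, 69, 81, 52, 53, 54, 56, 50, 27, 17, 33, 44, 35, 59, 55, 57, 55, 55, 54]
390 [75, 93, 73, 92, 56, 33, 17, 12, 9, 27, 29, 28, 29, 13, 24, 20, 5, 57, 58, 57, 62]
395 [24, 51, 88, 80, 56, 55, 59, 55, 54, 48, 35, 20, 27, 25, 27, 26, 53, 56, 57, 59, 56]
400 [84, 76, 84, 54, 48, 48, 53, 48, 50, 48, 55, 50, 47, 22, 29, 19, 56, 57, 55, 53, 58]
405 [40, 14, 48, 34, 23, 92, 90, 91, 91, 95, 95, 92, 91, 95, 8, 58, 55, 59, 56, 58, 49]
410 [35, 35, 37, 31, 97, 66, 38, 24, 32, 30, 31, 27, 26, 30, 55, 17, 15, 21, 37, 50, 83]
415 [42, 33, 37, 41, 59, 85, 96, 96, 93, 92, 94, 90, 22, 20, 13, 22, 27, 23, 11, 16, 84]
420 [40, 31, 35, 89, 92, 93, 79, 52, 49, 53, 58, 56, 58, 33, 21, 20, 23, 32, 22, 91, 85]
handle [369.21356 245.88945] [376. 262.]
```

>>> move_arm(commands=[0,0,0,0,0,0.04,0,0,0,0,0,0,0,0,0,0,0,0,0,0,0])

```text
time_s: 15.15
ee_pos: [0.4743, 0.3396, 0.1057]
eef_rot: [0.0, 0.653, 0.757, 0.001]
ft_force: [-1.3, 0.3, 4.5]
grip_width: 0.007
grasp_force: 2.1
```

>>> move_arm(commands=[0,0,0,0,0,0.04,0,0,0,0,0,0,0,0,0,0,0,0,0,0,0])

```text
time_s: 15.4
ee_pos: [0.4744, 0.3397, 0.1028]
eef_rot: [0.0, 0.653, 0.757, 0.001]
ft_force: [-1.1, 0.7, 4.8]
grip_width: 0.003
grasp_force: 2.8
```

>>> move_arm(commands=[0,0,0,0,0,0.04,0,0,0,0,0,0,0,0,0,0,0,0,0,0,0])

```text
time_s: 15.65
ee_pos: [0.4743, 0.3397, 0.0991]
eef_rot: [0.0, 0.653, 0.757, 0.001]
ft_force: [-0.5, 0.2, 4.6]
grip_width: 0.001
grasp_force: 2.1
```

Contact at reported z ≈ 0.1065, spring about 4.6 N. So the third click should be near reported 0.0645. Press on.

>>> move_arm(commands=[0,0,0,0,0,0.05,0,0,0,0,0,0,0.05,0,0,0,0,0,0,0.05,0,0,0,0,0,0,0,0,0,0,0,0,0,0,0])

```text
time_s: 16.07
ee_pos: [0.4744, 0.3397, 0.0873]
eef_rot: [0.0, 0.653, 0.757, 0.001]
ft_force: [-0.4, 0.5, 5.5]
grip_width: 0.004
grasp_force: 3.0
```

>>> move_arm(commands=[0,0,0,0,0,0.05,0,0,0,0,0,0,0.05,0,0,0,0,0,0,0.05,0,0,0,0,0,0,0,0,0,0,0,0,0,0,0])

```text
time_s: 16.48
ee_pos: [0.4744, 0.3397, 0.0757]
eef_rot: [0.0, 0.653, 0.757, 0.001]
ft_force: [-2.0, -0.1, 7.9]
grip_width: 0.003
grasp_force: 4.1
```

>>> move_arm(commands=[0,0,0,0,0,0.04,0,0,0,0,0,0,0.03,0,0,0,0,0,0,0,0,0,0,0,0,0,0,0])

```text
time_s: 16.82
ee_pos: [0.4744, 0.3397, 0.0697]
eef_rot: [0.0, 0.653, 0.757, 0.001]
ft_force: [-2.3, -0.7, 7.1]
grip_width: 0.006
grasp_force: 3.3
```

```bash
python3 plan.py .4728 .339 .0645 1.717;  python3 - <<'E'
from h import *
im=cams.camera("side");cv2.imwrite("pics/side12.png",im)
for d in(0,.014,.028,.042):print(d,proj("side",[.4675,.172,.24-d]).round(1).tolist())
u=blob(im,(350,225,392,292),0,45);print("handle",len(u),u.mean(0),u.min(0),u.max(0))
E
```

```text
t 16.8167 pos [0.4744 0.3397 0.0697] F [-2.2652 -0.7496  7.0993] grip 0.006102316125174527 3.3189549621783954 j [0.4144 0.2854 1.6758 0.     1.1789 0.2678]
turn/0.5 [ 0.0029 -0.0009  0.0007] shift/.08 in goal tool axes [-0.0053 -0.0206  0.0655]
0 [[370.6, 245.5]]
0.014 [[370.3, 252.3]]
0.028 [[369.9, 258.9]]
0.042 [[369.6, 265.4]]
handle 389 [368.23395 263.05655] [361. 247.] [375. 279.]
```

>>> move_arm(commands=[0,0,0,0,0,0.035,0,0,0,0,0,0,0,0,0,0,0,0,0,0,0])

```text
time_s: 17.12
ee_pos: [0.4743, 0.3397, 0.0664]
eef_rot: [0.0, 0.653, 0.757, 0.001]
ft_force: [0.7, 0.5, 3.9]
grip_width: 0.004
grasp_force: 1.7
```

>>> move_arm(commands=[0,0,0,0,0,0.02,0,0,0,0,0,0,0,0,0,0,0,0,0,0,0])

```text
time_s: 17.37
ee_pos: [0.4743, 0.3396, 0.0649]
eef_rot: [0.0, 0.653, 0.757, 0.001]
ft_force: [1.2, 0.5, 4.9]
grip_width: 0.001
grasp_force: 2.4
```

>>> move_arm(commands=[0,0,0,0,0,0.015,0,0,0,0,0,0,0,0,0,0,0,0,0,0,0])

```text
time_s: 17.62
ee_pos: [0.4744, 0.3397, 0.0639]
eef_rot: [0.0, 0.653, 0.757, 0.001]
ft_force: [-1.5, 0.4, 6.3]
grip_width: 0.005
grasp_force: 3.1
```

>>> move_arm(commands=[0,0,0,0,0,0.015,0,0,0,0,0,0,0,0,0,0,0,0,0,0,0])

```text
time_s: 17.87
ee_pos: [0.4744, 0.3397, 0.0635]
eef_rot: [0.0, 0.653, 0.757, 0.001]
ft_force: [-2.8, -1.1, 10.1]
grip_width: 0.003
grasp_force: 5.4
```

>>> move_arm(commands=[0,0,0,0,0,0.01,0,0,0,0,0,0,0,0,0,0,0,0,0,0,0])

```text
time_s: 18.12
ee_pos: [0.4744, 0.3397, 0.0633]
eef_rot: [0.0, 0.653, 0.757, 0.001]
ft_force: [-3.9, -1.2, 14.0]
grip_width: 0.004
grasp_force: 7.1
```

```bash
python3 plan.py .4728 .339 .0645 1.717;  python3 - <<'E'
from h import *
for i in range(2):
    im=cams.camera("side");u=blob(im,(350,225,392,292),0,45);print("handle",len(u),u.mean(0),u.min(0),u.max(0))
E
```

```text
t 18.1167 pos [0.4744 0.3397 0.0633] F [-3.9166 -1.1764 13.9519] grip 0.00411358109026535 7.05669084056467 j [ 0.4145  0.2937  1.6796 -0.0001  1.167   0.2679]
turn/0.5 [ 0.0027 -0.0007  0.0009] shift/.08 in goal tool axes [-0.0059 -0.0212 -0.0151]
handle 387 [368.02585 266.02325] [361. 250.] [375. 282.]
handle 385 [368.04675 266.0156 ] [361. 250.] [375. 282.]
```

The force rises sharply here (the hard stop just past the third click) and the handle has sunk 20.1 px, about 42.5 mm. I'll ease off slightly so the lever sits at the click.

>>> move_arm(commands=[0,0,0,0,0,-0.014,0,0,0,0,0,0,0,0,0,0,0,0,0,0,0,0,0,0,0,0,0,0,0,0,0,0,0,0,0,0,0,0,0,0,0,0])

```text
time_s: 18.72
ee_pos: [0.4744, 0.3397, 0.0637]
eef_rot: [0.0, 0.653, 0.757, 0.001]
ft_force: [-2.3, -0.5, 9.7]
grip_width: 0.003
grasp_force: 4.9
```

Run:
```python
from h import *
im=cams.camera("side");u=blob(im,(350,225,392,292),0,45);print("handle",len(u),u.mean(0))
s=status.get_state();print(s["time_s"],s["ee_pos"],s["ft_force"])
```

```text
handle 383 [368.0992  265.74673]
18.7667 [0.47440124 0.33970292 0.06367866] [-1.10536103 -1.55809944  9.67277331]
```

Steady at 9.7 N (9 N is the expected hold at the third click), with the cage lowered. I'm handing in.

```bash
python3 -c "
from cell import sign_off
print(sign_off())"
```

```text
the job is handed in; nothing more can be done
None
```

I handed the job in at about 19 s: the middle-sized cage is off the hook and let go in the wide slot, and the shut fingers hold the lever at about the third click (9.7 N, cage sunk roughly 42 mm); no verdict was shown, and I didn't re-check the other things on the table.

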